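Close down the sanding bench: hang the bins, stop the extraction

TASK

Close down the sanding bench: hang every coloured accessory bin that stands on the bench by its hook on the rack's upper rail, each lowered into its own gap between the grey bins, without knocking those out of place and without tipping a bin over. Then, with all of them hung, slide the switch box's dust cover fully open, press the red stop button fully down, and slide the cover fully shut again. Leave the other things on the bench where they are.

Things in the scene. Friction and masses are not known exactly. Their poses are not given: they have to be found in the camera images.
- bin_red: Red hanging bin of half-moon blades, open on top, about 180 g; may be absent. Origin: centre of its underside; x from front to hook, z up. Tub 90 (x) by 48 (y) by 50 high, walls 3. Its front wall (x -45 to -35, 42 wide, top z 50) is a 10 thick lip to pinch, one finger inside: the tub is empty in front of x = 5. Stands on the bench at the right, front roughly to the robot. Hook: see bin_blue.
- bin_blue: Blue hanging bin of copper rasps, else as bin_red. All bins: back wall's outer face at x 45, up to z 69; from it a hook 38 wide reaches back: arch underside z 64, top z 69; a prong comes down, inner face at x 56, so the slot is 11 wide (x 45 to 56), flaring to about 16 at the prong's tip (z 42); rearmost point x 65. May be absent.
- bin_green: Green hanging bin of sanding pads, else the same as bin_red and bin_blue. May be absent.
- bin_yellow: Yellow hanging bin of plunge blades, else the same as bin_red and bin_blue. May be absent.
- hung_1: Grey hanging bin, same shape and sizes as bin_red, about 200 g. Already hanging on the rail, loose: can be knocked along it or off it.
- hung_2: Grey hanging bin, same shape and sizes as bin_red, about 200 g. Already hanging on the rail, loose: can be knocked along it or off it.
- hung_3: Grey hanging bin, same shape and sizes as bin_red, about 200 g. Already hanging on the rail, loose: can be knocked along it or off it.
- hung_4: Grey hanging bin, same shape and sizes as bin_red, about 200 g. Already hanging on the rail, loose: can be knocked along it or off it.
- hung_5: Grey hanging bin, same shape and sizes as bin_red, about 200 g. Already hanging on the rail, loose: can be knocked along it or off it.
- rack: Fixed rack: two flat bars 570 long (y), 6 thick at x = 0, upper one's top edge at z 170 (25 high), lower at z 108 to 130; blue posts behind at y -275, 275. Origin on the bench below the bars; x away from the bins' side: bins hang on the -x side, towards the robot. Five grey bins leave four gaps of about 58 to 70.
- rail_mid (a point): Middle of the upper bar's top edge; axes as the rack (y along the rail, x away from the bins, z up). A hung bin has the bar in its hook slot and the arch on the top edge, its origin then about 50 towards -x and 64 below this point; let go, it leans about 5 degrees nose-down against the lower bar.
- switchbox: White steel extraction switch box fixed to the bench, 90 (x) by 160 (y) by 50 high; origin: centre of its underside, z up. In its top, at y = -40, a 60 by 60 pocket 18 deep holds the stop button. Aluminium side channels at x about -42 and +42 stand 8 above the top.
- cover (a joint): Travel of the black sliding dust cover (74 by 74 by 3 plate just above the box's top): 0 = shut over the button, grows as it slides along the box's +y, 0.076 = fully open (m). Stays where it is left; about 1.5 N to slide.
- cover_grip (a point): Middle of the cover's upright grip rib, 66 above the bench; the rib is 10 thick (box y), 50 long (box x), 24 tall (z 54 to 78). Moves with the cover; axes as the box.
- stop_button (a joint): Travel of the stop button: 0 = up, 0.006 = fully down (m). Springs back; about 5 N at full travel.
- button_top (a point): Centre of the top face of the red stop button, 34 in diameter, 46 above the bench when up (4 below the box's top face); pressed straight down.
- multitool: Bystander: orange and black oscillating multi-tool lying on cardboard, about 330 long, 60 wide and high; origin under its middle.
- screw_jar: Bystander: jar of screws, 64 in diameter, 85 high; origin at centre of underside.
- sanding_block: Bystander: cork sanding block 70 by 115 by 30; origin at centre of underside.

How it is judged (in metres and radians):
On the way, in this order (a step that is already met when the one before it is completed fails the run):
1. every coloured bin present hangs by its hook on the rail (x of bin_red in the frame of rail_mid between -0.064 and -0.036 m and z of bin_red in the frame of rail_mid between -0.08 and -0.056 m and y of bin_red in the frame of rail_mid between -0.25 and 0.25 m and angle between each of bin_red, bin_blue, bin_green, bin_yellow's own z axis and vertical below 0.25 rad and x of bin_blue in the frame of rail_mid between -0.064 and -0.036 m and z of bin_blue in the frame of rail_mid between -0.08 and -0.056 m and y of bin_blue in the frame of rail_mid between -0.25 and 0.25 m and x of bin_green in the frame of rail_mid between -0.064 and -0.036 m and z of bin_green in the frame of rail_mid between -0.08 and -0.056 m and y of bin_green in the frame of rail_mid between -0.25 and 0.25 m and x of bin_yellow in the frame of rail_mid between -0.064 and -0.036 m and z of bin_yellow in the frame of rail_mid between -0.08 and -0.056 m and y of bin_yellow in the frame of rail_mid between -0.25 and 0.25 m), for 0.2 s.
2. the dust cover is slid open (value of joint cover above 0.066 m), for 0.1 s.
3. the stop button is pressed down with the cover open (value of joint stop_button above 0.0045 m and value of joint cover above 0.062 m), for 0.05 s.
At the end, for the whole second after the job is handed in: Every coloured bin present hangs at rest on the upper rail (hook fully down over the rail: origin 56 to 80 mm below and 36 to 64 mm in front of the rail's top edge, leaning under 0.25 rad), the grey bins hang likewise, the cover is within 6 mm of shut and the button is up (all of step 1 and linear speed of each of bin_red, bin_blue, bin_green, bin_yellow below 0.03 m/s and value of joint cover below 0.006 m and value of joint stop_button below 0.002 m and x of hung_1 in the frame of rail_mid between -0.064 and -0.036 m and z of hung_1 in the frame of rail_mid between -0.08 and -0.056 m and y of hung_1 in the frame of rail_mid between -0.25 and 0.25 m and angle between each of hung_1, hung_2, hung_3, hung_4, hung_5's own z axis and vertical below 0.25 rad and x of hung_2 in the frame of rail_mid between -0.064 and -0.036 m and z of hung_2 in the frame of rail_mid between -0.08 and -0.056 m and y of hung_2 in the frame of rail_mid between -0.25 and 0.25 m and x of hung_3 in the frame of rail_mid between -0.064 and -0.036 m and z of hung_3 in the frame of rail_mid between -0.08 and -0.056 m and y of hung_3 in the frame of rail_mid between -0.25 and 0.25 m and x of hung_4 in the frame of rail_mid between -0.064 and -0.036 m and z of hung_4 in the frame of rail_mid between -0.08 and -0.056 m and y of hung_4 in the frame of rail_mid between -0.25 and 0.25 m and x of hung_5 in the frame of rail_mid between -0.064 and -0.036 m and z of hung_5 in the frame of rail_mid between -0.08 and -0.056 m and y of hung_5 in the frame of rail_mid between -0.25 and 0.25 m); the robot touches nothing.
It fails at once if a grey bin is knocked off the rail or shoved more than 25 mm (distance of any of hung_1, hung_2, hung_3, hung_4, hung_5 from where it was at the start of the episode above 0.025 m).
It fails at once if a coloured bin is tipped by more than 0.7 rad, spilling its contents (angle between any of bin_red, bin_blue, bin_green, bin_yellow's own z axis and vertical above 0.7 rad).
It fails at once if the multi-tool, jar or sanding block is moved more than 30 mm (distance of any of multitool, screw_jar, sanding_block from where it was at the start of the episode above 0.03 m).
Of bin_red, bin_blue, bin_green, bin_yellow only 3 to 4 are there at a start; the rules pass over those that are not, and their reading is None.
At some moment in a run one of bin_red, bin_blue, bin_green, bin_yellow may be knocked a few centimetres aside while the robot is not near it.
It also fails if it takes over 210 s, if anything falls off the work surface, if the arm or the gripper's body presses on something with over 40 N, if the wrist force passes 120 N, or if a joint passes its speed limit or range.

ROBOT

A 6-joint arm with a two-finger parallel gripper is mounted at the origin on the work surface. World frame = base frame: x ahead of the robot, y to its left, z up, the work surface at z = 0. Lengths are in m, angles in degrees, forces in N, time in s.
With the tool pointing down it reaches from about 0.35 to 0.725 m from the base axis. Payload 4.3 kg.
Tool frame: the origin (TCP) lies at the very end of the fingers, on their centre line; the grasp point (between the pads) lies env.grip_depth behind it (env.grip_depth is the distance from the TCP to the grasp point, in m); z points along the fingers, y is the direction in which the jaws open and shut (so a half turn about z gives the same grasp; the last joint's range is limited). The gripper opens to 85 mm and grips with 20 to 120 N. Pads are 22 mm wide; open, the fingers measure 114 mm over their backs; the gripper's body (76 mm by 85 mm) begins 54 mm behind the grasp point. The pads swing forward as they close: fully open they stand 13 mm farther back than shut.
Start: joints at [-74.96, 21.618, 4.641, 73.018, 0, 83.68], TCP at [0.209, -0.536, 0.231] pointing down, gripper open.
Joint ranges: [-156.06, 156.06], [-48.1, 94.91], [-58.44, 69.94], [-101.28, 121.22], [-78.64, 73.56], [-180, 180]. Speed limits (degrees/s): [147.25, 147.25, 180, 180, 180, 180].

INTERFACE

Orientations are given as [roll, pitch, yaw] about the fixed x, y, z axes, in that order (R = Rz(yaw) Ry(pitch) Rx(roll)).
In Python, from plant import env gives the robot as it stands. The module is installed in compiled form; this text tells all that it offers. Calls block until the motion is done:
- env.move_ptp(position, orientation): joint-space move of the TCP to a pose.
- env.move_l(position, orientation=None, rate=0.15, stop_force=None): straight line of the TCP; orientation=None keeps the orientation; rate is the mean speed in m/s. With stop_force (N) it stops when the force on the tool has changed by that much, and returns True; else False.
- env.movej(angles): joint-space move.
- env.command_gripper(opening, squeeze=None): finger opening in m; squeeze is the grip in N (None keeps the last); returns when the fingers have stopped.
- env.pause(seconds).
- env.ik(position, orientation): joint angles nearest the present ones, or None.
- env.observe(): the state.
- env.grab_frame(name): name is "scene" or "top" or "wrist"; returns the picture (480x640x3 uint8, red, green, blue); there is no depth.
- env.calibration(name): a dict with "intrinsics" (3x3 intrinsics, pixels), "world_to_cam" (4x4, takes a point from world to camera coordinates); the wrist camera has in their place "T_tool_cam" (4x4, takes a point from camera to tool coordinates, whose origin is the TCP and whose axes are the flange's). Camera axes: x right, y up, looking along -z (the intrinsics and any distortion apply to the point x, -y, -z); pixel columns grow to the right and rows downward; lengths in m; the calibration is good to about 2 mm. A picture is of the moment at which its call begins: read the wrist's pose just before it. calibration takes no time and is no camera call.
A pose or a line that the arm cannot do raises env.Unreachable and nothing moves.
- env.finish_job(): hands the job in, once; it reports no verdict.
Trained networks look in the newest picture that a camera, given by its name, has taken for a name from the list of things; names that differ only in an ending like _2 or _b are one class to them, and where a whole thing is asked for, a point or a joint stands for the part that bears it (a point fixed in the world has none). Each returns a list of dicts, best first, with "p" (0 to 1); they miss things now and then, are a little off and sometimes report something else, mostly with a low value. They report only what shows in the picture. A call takes as long as a camera call.
- env.search_frame(name, camera): "box" ([left, top, right, bottom] in pixels, round what is visible of it).
- env.silhouettes(name, camera): "mask" (480x640 bool, what is visible of it) and "box" ([left, top, right, bottom] in pixels, round what is visible of it).
- env.tip_of(name, camera): "pixel" ([column, row] in pixels: a listed point, or the origin of a listed thing).
The state is a dict: "clock": time; "qpos": joint angles; "dq": joint speeds; "joint_efforts": joint torques, N m; "tool_pos": TCP position; "ee_rot": TCP orientation; "wrist_force": force on the tool from outside, world axes, zero at the start; "wrist_torque": the same for the moment, N m; "grip_width": finger opening in m.
Only numpy, scipy, OpenCV 4.12 (cv2) and the standard library are available. Lean on these libraries where they do the work, as an engineer would, in place of code of your own. Each camera call takes 0.05 s, during which the arm holds its last target.

## Working session

There is one attempt and no reset: what is moved stays moved. The work goes in short steps, each a Python script; the robot and the scene stay as the last script left them, time stands still between calls to the robot, and variables do not carry over. Pictures are saved under pics/ and viewed, and the job is handed in when it is done.

```bash
ls; mkdir -p pics; python3 - <<'E'
from plant import env
import cv2
print(env.observe(), env.grip_depth)
for n in ("scene","top","wrist"):
    im=env.grab_frame(n); cv2.imwrite(f"pics/{n}0.png",im[:,:,::-1]); print(n,env.calibration(n))
E
```

```text
pics
{'clock': 0.0, 'qpos': array([-7.49597565e+01,  2.16617146e+01,  4.56136141e+00,  7.30173321e+01,
        1.78274539e-03,  8.36810909e+01]), 'dq': array([-0.00382631, -0.04575959,  0.08197165,  0.01771248, -0.07640754,
       -0.02606578]), 'joint_efforts': array([ 1.71399191e-03, -4.63609958e+01,  2.69871604e+01,  2.08558969e-02,
       -3.58816314e-04, -5.40773229e-06]), 'tool_pos': array([ 0.20927246, -0.53485659,  0.23035206]), 'ee_rot': array([-1.79883226e+02, -1.47246241e-02,  2.13591357e+01]), 'wrist_force': array([ 0.02490446,  0.49911906, -0.69747007]), 'wrist_torque': array([ 0.01132756, -0.00278358,  0.01068685]), 'grip_width': 0.08521728972939187} 0.0187
scene {'intrinsics': array([[623.5631914 ,   0.        , 330.1651771 ],
       [  0.        , 623.5631914 , 236.61493878],
       [  0.        ,   0.        ,   1.        ]]), 'world_to_cam': array([[-8.22397906e-01,  5.68910546e-01, -1.57291168e-03,
         4.15799282e-01],
       [-4.36418232e-01, -6.29093017e-01,  6.43258193e-01,
         1.61389808e-01],
       [ 3.64966862e-01,  5.29700638e-01,  7.65647715e-01,
[... 381 characters left out ...]
394, -0.01154209,  0.18133343, -0.54340428],
       [-0.18107744,  0.02031711,  0.98325896, -1.54411671],
       [ 0.        ,  0.        ,  0.        ,  1.        ]])}
wrist {'intrinsics': array([[352.41589782,   0.        , 319.79897151],
       [  0.        , 352.41589782, 238.10710567],
       [  0.        ,   0.        ,   1.        ]]), 'T_tool_cam': array([[-4.74552557e-04,  9.47401289e-01,  3.20047766e-01,
         8.19495651e-02],
       [ 9.99999498e-01,  7.32204123e-04, -6.84706579e-04,
         1.32056516e-03],
       [-8.83032189e-04,  3.20047281e-01, -9.47401160e-01,
        -1.43305614e-01],
       [ 0.00000000e+00,  0.00000000e+00,  0.00000000e+00,
         1.00000000e+00]])}
```

View pics/scene0.png

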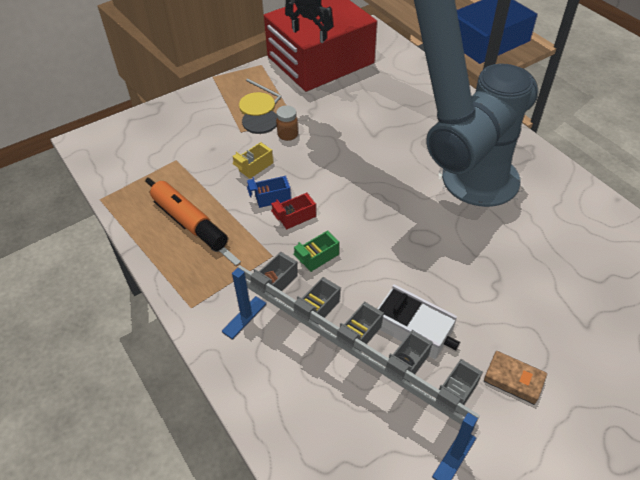

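View pics/top0.png

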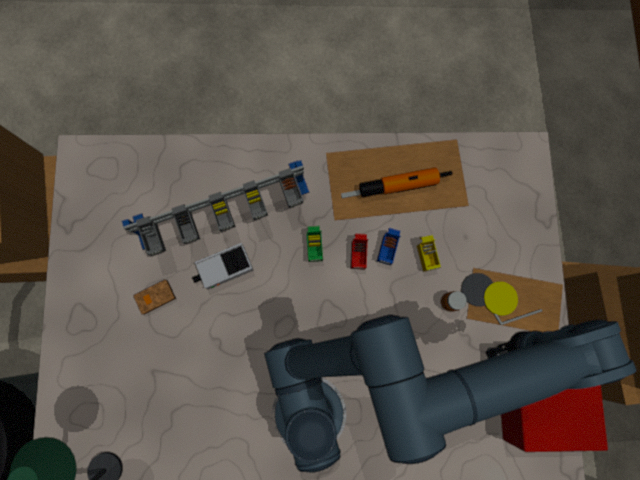

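View pics/wrist0.png

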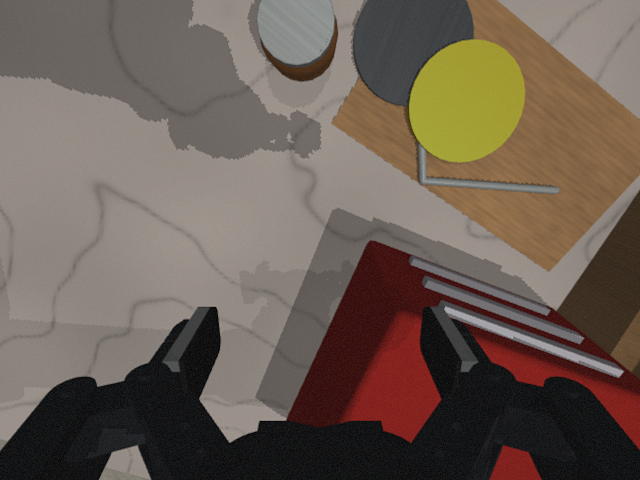

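```bash
cat > h.py <<'E'
import numpy as np, cv2
from scipy.optimize import minimize
from scipy.spatial.transform import Rotation as Rn
from plant import env
def rot(rpy): return Rn.from_euler('xyz',rpy,degrees=True).as_matrix()
def cam(name):
    """K, world_to_cam in effect NOW (call just before grab)"""
    c=env.calibration(name); K=np.array(c['intrinsics'])
    if name!='wrist': return K,np.array(c['world_to_cam'])
    o=env.observe(); T=np.eye(4); T[:3,:3]=rot(o['ee_rot']); T[:3,3]=o['tool_pos']
    return K,np.linalg.inv(T@np.array(c['T_tool_cam']))
def proj(C,P):
    K,W=C; P=np.atleast_2d(P); q=P@W[:3,:3].T+W[:3,3]
    q=q*[1,-1,-1]; u=q@K.T; return u[:,:2]/u[:,2:]
def back(C,px,z):
    K,W=C; d=np.linalg.inv(K)@np.array([px[0],px[1],1.]); d=d*[1,-1,-1]
    R=W[:3,:3]; o=-R.T@W[:3,3]; d=R.T@d; return o+d*(z-o[2])/d[2]
def snap(name,fn=None):
    C=cam(name); im=env.grab_frame(name)
    if fn: cv2.imwrite(f'pics/{fn}.png',im[:,:,::-1])
    return C,im
def box(x0,x1,y0,y1,z0,z1):
    return np.array([[x,y,z] for x in(x0,x1) for y in(y0,y1) for z in(z0,z1)])/1000.
BIN=[box(-45,45,-24,24,0,50),box(42,45,-24,24,0,69),box(42,65,-19,19,64,69),box(57,65,-19,19,42,69)]
def TF(x,y,z,yaw,pitch=0,roll=0):
    return rot([roll,pitch,yaw]),np.array([x,y,z])
def sil(C,parts,R,t,S=4):
    m=np.zeros((480*S,640*S),np.uint8)
    for p in parts:
        u=proj(C,p@R.T+t)*S+ (S-1)/2
        cv2.fillConvexPoly(m,cv2.convexHull(np.round(u).astype(np.int32)),255)
    return cv2.resize(m,(640,480),interpolation=cv2.INTER_AREA)/255.
def fit(views,parts,p0,z=0.,step=(.012,.012,12),yawlim=None):
    """views: list of (C,mask float). p0=x,y,yaw(deg)"""
    def cost(p):
        R,t=TF(p[0],p[1],z,p[2]); s=0
        for C,m in views:
            a=sil(C,parts,R,t); s+=np.abs(a-m).sum()/max(m.sum(),1)
        return s
    p0=np.array(p0,float); best=None
    for k in range(2):
        st=np.array(step)/(1+2*k)
        sim=np.vstack([p0]+[p0+np.eye(3)[i]*st[i] for i in range(3)])
        r=minimize(cost,p0,method='Nelder-Mead',options=dict(initial_simplex=sim,xatol=1e-4,fatol=1e-4,maxiter=120))
        p0=r.x
    return r.x,r.fun
def mask(name,camera,thr=.3,pick=0):
    r=env.silhouettes(name,camera)
    return [(d['p'],d['mask'].astype(float),d['box']) for d in r]
E
python3 - <<'E'
from h import *
Ct,it=snap('top'); Cs,is_=snap('scene')
for n in ['bin_red','bin_blue','bin_green','bin_yellow']:
    mt=mask(n,'top'); ms=mask(n,'scene')
    print(n,[(round(a,2),b) for a,_,b in mt],[(round(a,2),b) for a,_,b in ms])
    if mt and ms:
        m=mt[0][1]; ys,xs=np.nonzero(m); g=back(Ct,(xs.mean(),ys.mean()),.03)
        for y0 in(-30,0,30):
            p,f=fit([(Ct,m),(Cs,ms[0][1])],BIN,[g[0],g[1],y0]); print(p.round(4),round(f,3))
for n in ['hung_1','switchbox','cover_grip','button_top','rail_mid','rack','multitool','screw_jar','sanding_block']:
    for c,C in(('top',Ct),('scene',Cs)):
        print(n,c,[(round(d['p'],2),d['pixel']) for d in env.tip_of(n,c)], [(round(d['p'],2),d['box']) for d in env.search_frame(n,c)])
E
```

```text
bin_red [(0.96, [348.0, 232.8, 367.2, 271.5]), (0.66, [208.2, 193.3, 232.5, 231.4])] [(0.79, [266.5, 198.6, 317.9, 228.1])]
[ 0.4936 -0.1702 -3.4464] 0.157
[ 0.4945 -0.1698 -3.6434] 0.155
[ 0.4937 -0.1695 -3.8953] 0.156
bin_blue [(0.92, [379.0, 227.8, 401.0, 260.9]), (0.74, [171.1, 200.9, 200.8, 242.0])] [(0.74, [243.8, 176.8, 292.2, 204.8])]
[  0.5108  -0.2651 -15.9173] 0.206
[  0.5109  -0.2654 -16.0594] 0.204
[  0.5104  -0.2654 -16.4861] 0.206
bin_green [(0.95, [307.2, 226.7, 324.5, 259.1])] [(0.55, [293.1, 230.6, 340.6, 272.6])]
[ 0.5212 -0.0262  2.3634] 0.181
[ 0.5212 -0.0265  2.6301] 0.18
[ 0.5212 -0.0262  2.4026] 0.181
bin_yellow [(0.98, [419.6, 235.5, 442.8, 272.6])] [(0.67, [231.5, 145.0, 277.6, 179.2])]
[ 0.4874 -0.398   9.9825] 0.148
[ 0.4875 -0.398  10.16  ] 0.145
[ 0.4873 -0.3985  9.5521] 0.148
hung_1 top [(0.95, [185.3, 226.6]), (0.74, [290.1, 192.3]), (0.66, [256.2, 202.1]), (0.63, [223.1, 220.2])] [(0.93, [137.1, 216.1, 166.2, 255.1]), (0.83, [172.6, 201.8, 200.2, 243.4]), (0.57, [209.5, 192.8, 237.8, 230.5])]
hung_1 scene [(0.82, [317.3, 307.3]), (0.75, [411.4, 365.7]
[... 982 characters left out ...]
, [223.4, 210.8])] [(0.8, [121.3, 160.5, 308.1, 247.8]), (0.59, [418.5, 237.4, 441.0, 268.3])]
rack scene [] []
multitool top [(0.67, [290.8, 194.5]), (0.62, [399.2, 186.8])] [(0.57, [341.1, 170.1, 453.4, 197.1])]
multitool scene [(0.76, [188.4, 219.9]), (0.59, [270.8, 200.3])] [(0.72, [146.0, 180.7, 237.3, 263.0])]
screw_jar top [(0.68, [449.4, 301.4])] [(0.97, [440.3, 288.5, 466.2, 311.5]), (0.5, [304.4, 223.3, 323.6, 259.2])]
screw_jar scene [(0.65, [290.9, 134.0])] [(0.82, [278.0, 105.9, 300.6, 140.9])]
sanding_block top [(0.55, [158.8, 298.4]), (0.18, [449.8, 301.3])] [(0.8, [132.9, 277.6, 173.0, 313.0])]
sanding_block scene [(0.9, [514.1, 377.6])] [(0.74, [482.7, 347.9, 546.3, 406.8])]
```

```bash
python3 - <<'E'
from h import *
Ct=cam('top'); Cs=cam('scene')
def tri(pt,ps):
    def f(P): return np.sum((proj(Ct,P)[0]-pt)**2)+np.sum((proj(Cs,P)[0]-ps)**2)
    r=minimize(f,[.5,.2,.1],method='Nelder-Mead',options=dict(xatol=1e-5,fatol=1e-5,maxiter=2000)); return r.x.round(3),r.fun
print('rail_mid',back(Ct,(216.1,194.2),.17),back(Cs,(348,331.3),.17))
print('sb',back(Ct,(225.6,264.4),.0),back(Cs,(411.9,329.3),0))
print('grip',back(Ct,(232.5,257.9),.066),back(Cs,(397.8,303.2),.066))
for px in [(185.3,226.6),(290,192.3),(256,202),(223,220)]: print(back(Ct,px,.106))
for px in [(317.3,307.3),(411.4,365.7),(275.9,281.3),(452.3,395.9),(356.8,335.8)]: print(back(Cs,px,.106))
for a,b in (((125,222),(471,417)),((300,165),(238,271))): print(back(Ct,a,.17),back(Cs,b,.17))
E
```

```text
rail_mid [0.6641808  0.27084634 0.17      ] [0.65173637 0.27315392 0.17      ]
sb [0.4731548  0.26482765 0.        ] [0.46546398 0.26958183 0.        ]
grip [0.48467658 0.23330621 0.066     ] [0.4794446  0.22714063 0.066     ]
[0.57894615 0.37552307 0.106     ]
[0.68618446 0.0491482  0.106     ]
[0.65563296 0.15636381 0.106     ]
[0.59870184 0.25894988 0.106     ]
[0.64709589 0.15645436 0.106     ]
[0.57030685 0.37883007 0.106     ]
[0.68406735 0.04741126 0.106     ]
[0.54681472 0.47396028 0.106     ]
[0.61919424 0.26128611 0.106     ]
[0.58122366 0.53955173 0.17      ] [0.57514247 0.5408603  0.17      ]
[0.75415955 0.01654607 0.17      ] [0.75651864 0.0210068  0.17      ]
```

```bash
python3 - <<'E'
import cv2
a=cv2.imread('pics/top0.png')[150:320,110:330]; cv2.imwrite('pics/c1.png',cv2.resize(a,None,fx=3.5,fy=3.5,interpolation=cv2.INTER_CUBIC))
E
```

```text
(no output)
```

View pics/c1.png

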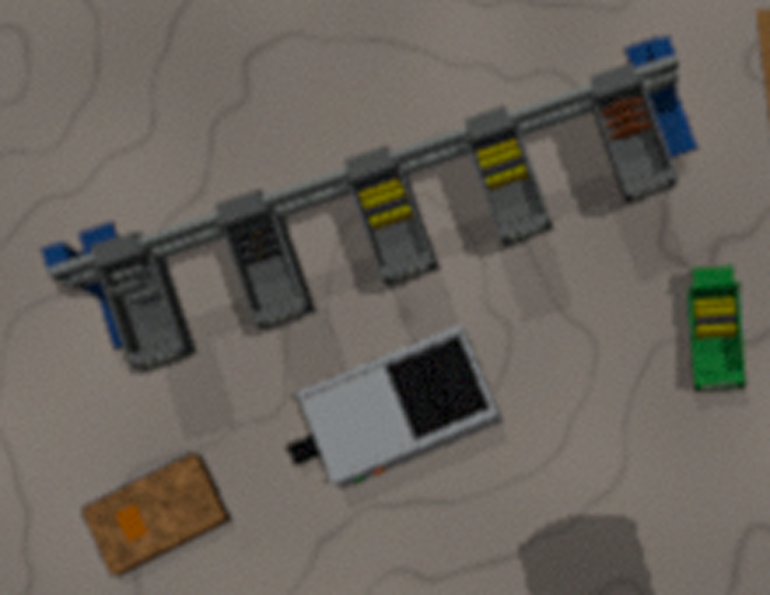

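```bash
python3 - <<'E'
from h import *
print(env.observe()['clock'])
ry=18.7; ux=np.array([np.cos(np.radians(ry)),np.sin(np.radians(ry)),0]); uy=np.array([-ux[1],ux[0],0])
mid=np.array([.666,.279,0])
views=[]
for k,s in enumerate((-.13,.13)):
    p=mid-.10*ux+s*uy+[0,0,.36]
    env.move_ptp(p,[180,0,ry]); 
    env.pause(.3)
    C,im=snap('wrist',f'w{k}'); views.append((C,im))
    np.savez(f'w{k}.npz',K=C[0],W=C[1],im=im)
print(env.observe()['clock'])
E
```

```text
2.45
10.725
```

View pics/w0.png

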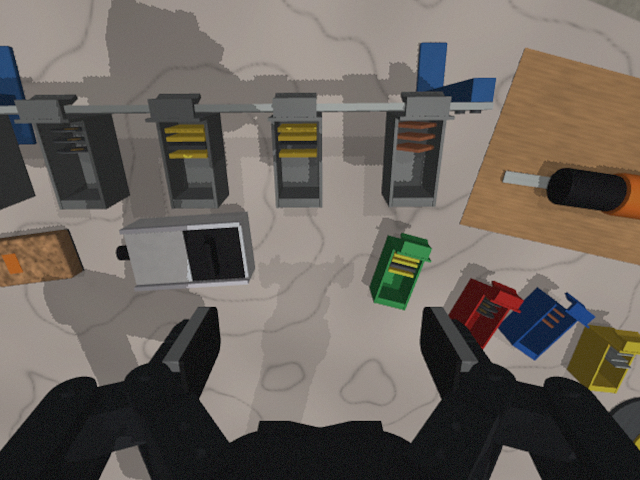

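View pics/w1.png

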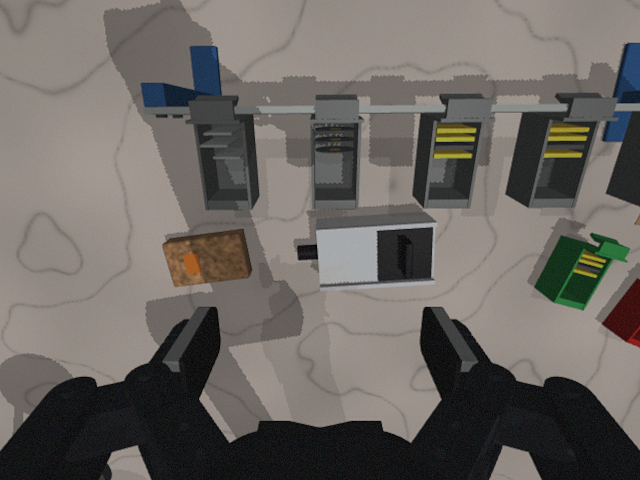

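```bash
cat > rack.py <<'E'
from h import *
RACK=[box(-3,3,-285,285,145,170),]
def load(k):
    d=np.load(f'w{k}.npz'); return (d['K'],d['W']),d['im']
E
python3 - <<'E'
from rack import *
for k in (0,1):
    C,im=load(k); g=cv2.cvtColor(im,cv2.COLOR_RGB2GRAY).astype(int)
    for c in ([140,250,350,460,480] if k==0 else [170,300,385,395,500]):
        print(k,c,g[95:120,c].tolist())
im=cv2.imread('pics/w0.png'); cv2.imwrite('pics/z0.png',cv2.resize(im[85:125,300:500],None,fx=4,fy=4,interpolation=cv2.INTER_NEAREST))
E
```

```text
0 140 [106, 108, 109, 113, 113, 113, 112, 114, 114, 111, 104, 106, 107, 106, 106, 106, 94, 71, 86, 119, 114, 118, 114, 116, 113]
0 250 [113, 114, 115, 116, 114, 116, 117, 115, 113, 108, 109, 107, 109, 107, 109, 106, 88, 91, 111, 107, 107, 107, 111, 112, 114]
0 350 [116, 114, 113, 115, 115, 116, 114, 115, 140, 158, 157, 155, 157, 158, 161, 139, 88, 109, 117, 116, 114, 116, 112, 114, 113]
0 460 [32, 34, 33, 26, 25, 32, 41, 112, 157, 150, 152, 150, 151, 155, 134, 75, 61, 64, 93, 141, 158, 155, 154, 152, 153]
0 480 [77, 76, 75, 75, 76, 77, 70, 112, 154, 153, 149, 150, 148, 152, 126, 42, 49, 61, 115, 157, 153, 151, 154, 151, 152]
1 170 [25, 26, 27, 30, 30, 35, 36, 39, 27, 24, 25, 57, 90, 103, 101, 98, 95, 100, 89, 78, 99, 110, 111, 109, 111]
1 300 [107, 108, 109, 108, 109, 110, 107, 111, 110, 108, 122, 144, 148, 149, 151, 148, 147, 136, 100, 105, 113, 109, 107, 110, 109]
1 385 [107, 110, 110, 109, 109, 110, 107, 108, 109, 109, 123, 150, 147, 147, 148, 148, 149, 127, 87, 109, 109, 110, 111, 110, 109]
1 395 [111, 111, 109, 111, 109, 110, 107, 109, 106, 114, 132, 147, 145, 147, 148, 150, 142, 114, 97, 109, 108, 108, 107, 108, 109]
1 500 [131, 152, 149, 150, 150, 151, 151, 149, 147, 147, 139, 139, 138, 142, 143, 141, 118, 114, 153, 146, 150, 148, 150, 148, 148]
```

View pics/z0.png

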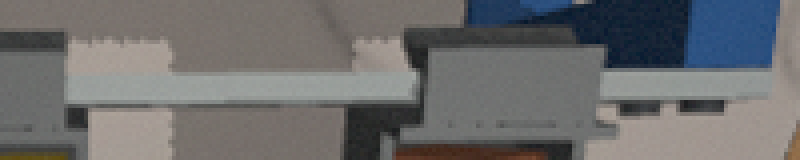

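```bash
python3 - <<'E'
from rack import *
P=[]
for k,px in ((0,(350,106.57)),(0,(480,105.64)),(0,(492.5,105.6)),(1,(300,108.7)),(1,(385,108.64)),(1,(170,109.6))):
    C,_=load(k); p=back(C,px,.17); P.append(p); print(k,px,p.round(4))
P=np.array(P); q=P[:,:2]-P[:,:2].mean(0); d=np.linalg.svd(q)[2][0]; d=d*np.sign(d[1]); print('yaw',np.degrees(np.arctan2(-d[0],d[1])), 'res',(q@[d[1],-d[0]]).round(4))
e=P[2,:2]; print('mid from end',e+.285*d)
C,im=load(1); cv2.imwrite('pics/z1.png',cv2.resize(im[80:130,130:330,::-1],None,fx=4,fy=4,interpolation=cv2.INTER_NEAREST))
E
```

```text
0 (350, 106.57) [0.7097 0.1261 0.17  ]
0 (480, 105.64) [0.7472 0.0172 0.17  ]
0 (492.5, 105.6) [0.7508 0.0068 0.17  ]
1 (300, 108.7) [0.6105 0.4142 0.17  ]
1 (385, 108.64) [0.6347 0.3427 0.17  ]
1 (170, 109.6) [0.5728 0.5234 0.17  ]
yaw 19.021711105121266 res [ 0.      0.      0.      0.0001 -0.0003  0.0001]
mid from end [0.65792991 0.27618976]
```

View pics/z1.png

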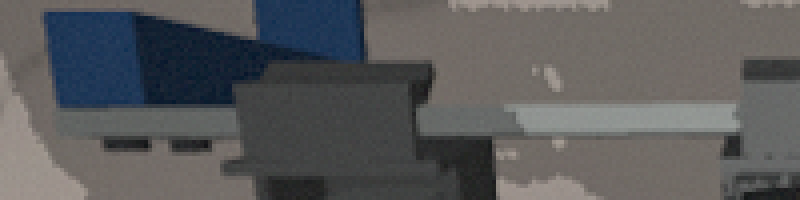

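```bash
python3 - <<'E'
from rack import *
C,im=load(1); print(back(C,(144.3,109.8),.17))
a=cv2.resize(im[90:130,185:385,::-1],None,fx=4,fy=4,interpolation=cv2.INTER_NEAREST)
b=cv2.resize(im[90:130,430:630,::-1],None,fx=4,fy=4,interpolation=cv2.INTER_NEAREST)
C,im=load(0)
c=cv2.resize(im[85:125,255:455,::-1],None,fx=4,fy=4,interpolation=cv2.INTER_NEAREST)
for i in (a,b,c):
    for x in range(0,800,40): cv2.line(i,(x,0),(x,4),(0,0,255),1)
cv2.imwrite('pics/z2.png',np.vstack([a,b,c]))
E
```

```text
[0.56530933 0.54500913 0.17      ]
```

View pics/z2.png

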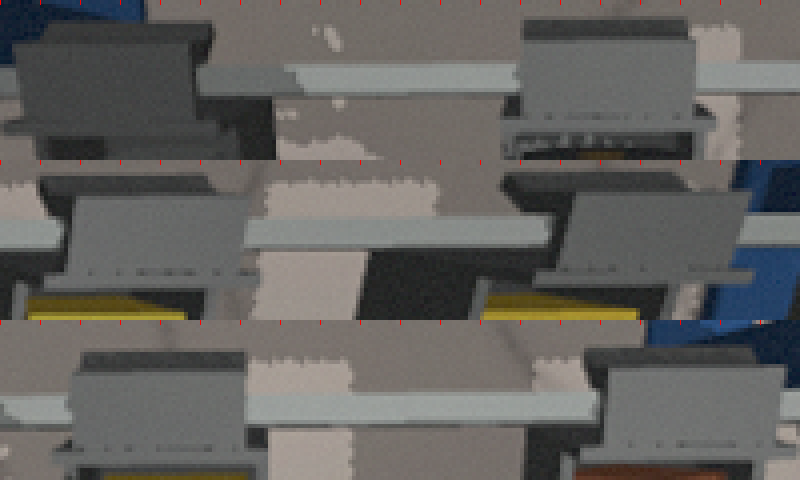

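```bash
python3 - <<'E'
from rack import *
RY=19.02; ux=np.array([np.cos(np.radians(RY)),np.sin(np.radians(RY))]); uy=np.array([-ux[1],ux[0]]); mid=np.array([.65805,.2759])
for n,k,a,b in (('h5',1,(188.8,100.8),(233.3,100)),('h4',1,(315.5,100),(358.75,100)),('h3',1,(448.8,98.8),(492.5,98.8)),('h2',1,(574.5,98),(618,98)),('h2',0,(273.8,98),(317,98)),('h1',0,(407,97),(451.3,97))):
    C,_=load(k); A,B=[back(C,p,.176)[:2]-mid for p in(a,b)]
    print(n,[(round(p@ux*1e3,1),round(p@uy*1e3,1)) for p in(A,B)],'centre',round((A+B)@uy/2*1e3,1))
E
```

```text
h5 [(np.float64(6.9), np.float64(242.1)), (np.float64(7.4), np.float64(203.5))] centre 222.8
h4 [(np.float64(6.9), np.float64(132.4)), (np.float64(6.7), np.float64(94.9))] centre 113.7
h3 [(np.float64(7.2), np.float64(17.1)), (np.float64(7.0), np.float64(-20.8))] centre -1.9
h2 [(np.float64(7.2), np.float64(-91.6)), (np.float64(6.9), np.float64(-129.3))] centre -110.4
h2 [(np.float64(7.2), np.float64(-92.0)), (np.float64(7.0), np.float64(-129.3))] centre -110.6
h1 [(np.float64(7.3), np.float64(-207.0)), (np.float64(7.0), np.float64(-245.3))] centre -226.2
```

```bash
cat > pp.py <<'E'
from h import *
RY=19.02; ux=np.array([np.cos(np.radians(RY)),np.sin(np.radians(RY)),0]); uy=np.array([-ux[1],ux[0],0]); mid=np.array([.65805,.2759,0])
GZ=.036; TZ=GZ-env.grip_depth
def look(n,xy,yaw,z=.26,fn=None):
    env.move_ptp([xy[0],xy[1],z],[180,0,90+yaw]); env.pause(.2)
    C,im=snap('wrist',fn)
    ms=mask(n,'wrist'); print('wrist',[(round(a,2),np.round(b)) for a,_,b in ms])
    best=None
    for p,m,b in ms[:2]:
        r,f=fit([(C,m)],BIN,[xy[0],xy[1],yaw],step=(.01,.01,8)); print(r.round(4),round(f,3))
        if best is None or f<best[1]: best=(r,f)
    r=best[0]
    if fn:
        o=im[:,:,::-1].copy(); R,t=TF(r[0],r[1],0,r[2]); s=(sil(C,BIN,R,t)*255).astype(np.uint8)
        cs,_=cv2.findContours((s>127).astype(np.uint8),0,2); cv2.drawContours(o,cs,-1,(255,255,255),1); cv2.imwrite(f'pics/{fn}.png',o)
    return best
def grasp(r):
    b=np.radians(r[2]); p=np.array([r[0]-.040*np.cos(b),r[1]-.040*np.sin(b),0]); o=[180,0,90+r[2]]
    env.command_gripper(.046,60)
    env.move_ptp(p+[0,0,.12],o)
    h=env.move_l(p+[0,0,TZ],rate=.12,stop_force=12); print('down stop',h,env.observe()['tool_pos'])
    if h: return False
    env.command_gripper(.0,60); w=env.observe()['grip_width']; print('width',w)
    env.move_l(p+[0,0,.26],rate=.15); print('held width',env.observe()['grip_width'],env.observe()['wrist_force'].round(2))
    return True
def hover(s,z=.26,dx=-.0905):
    p=mid+dx*ux+s*uy; env.move_l(p+[0,0,z],[180,0,90+RY],rate=.2)
E
python3 - <<'E'
from pp import *
r=look('bin_green',(.521,-.026),2.5,fn='g1'); print(env.observe()['clock'])
E
```

```text
wrist [(0.19, array([558.,   0., 639., 206.]))]
[  0.5258  -0.5683 100.6798] 1.0
14.6083
```

View pics/g1.png

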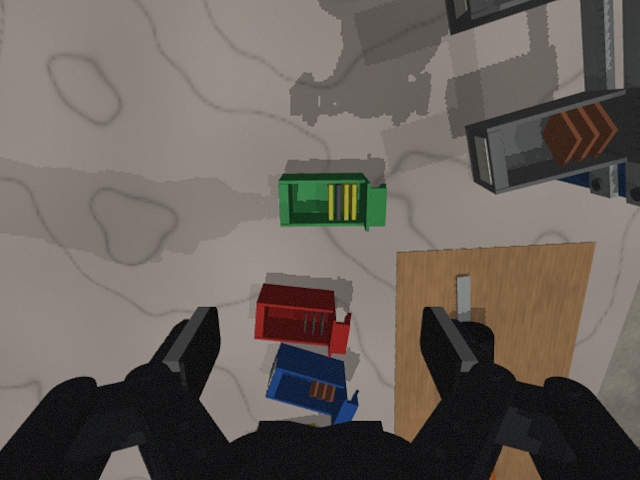

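```bash
cat >> pp.py <<'E'
HUE={'bin_green':(50,75),'bin_red':(-8,6),'bin_blue':(105,125),'bin_yellow':(22,32)}
def cmask(im,n,near,satmin=110):
    hsv=cv2.cvtColor(im,cv2.COLOR_RGB2HSV); h=hsv[:,:,0].astype(int); lo,hi=HUE[n]
    if lo<0: h=np.where(h>90,h-180,h)
    m=((h>=lo)&(h<=hi)&(hsv[:,:,1]>satmin)&(hsv[:,:,2]>25)).astype(np.uint8)
    m=cv2.morphologyEx(m,cv2.MORPH_CLOSE,np.ones((3,3)))
    cs,_=cv2.findContours(m,cv2.RETR_EXTERNAL,cv2.CHAIN_APPROX_NONE)
    cs=[c for c in cs if cv2.contourArea(c)>150]
    c=min(cs,key=lambda c:np.linalg.norm(c[:,0].mean(0)-near)-.02*cv2.contourArea(c))
    o=np.zeros(m.shape,np.uint8); cv2.drawContours(o,[c],-1,1,-1); return o.astype(float)
def lookc(n,xy,yaw,z=.26,fn=None,move=True):
    if move: env.move_ptp([xy[0],xy[1],z],[180,0,90+yaw]); env.pause(.2)
    C,im=snap('wrist',fn)
    m=cmask(im,n,proj(C,[xy[0],xy[1],.04])[0])
    r,f=fit([(C,m)],BIN,[xy[0],xy[1],yaw],step=(.01,.01,8)); print(n,r.round(4),round(f,3))
    if fn:
        o=im[:,:,::-1].copy(); R,t=TF(r[0],r[1],0,r[2]); s=(sil(C,BIN,R,t)*255).astype(np.uint8)
        for mm,c in((s>127,(255,255,255)),(m>.5,(255,0,255))):
            cs,_=cv2.findContours(mm.astype(np.uint8),0,2); cv2.drawContours(o,cs,-1,c,1)
        cv2.imwrite(f'pics/{fn}.png',o)
    return r,f
E
python3 - <<'E'
from pp import *
lookc('bin_green',(.521,-.026),2.5,fn='g2',move=False)
a=cv2.imread('pics/g2.png')[140:260,240:420]; cv2.imwrite('pics/g2z.png',cv2.resize(a,None,fx=4,fy=4,interpolation=cv2.INTER_NEAREST))
E
```

```text
bin_green [ 0.5245 -0.0269  3.3879] 0.071
```

View pics/g2z.png

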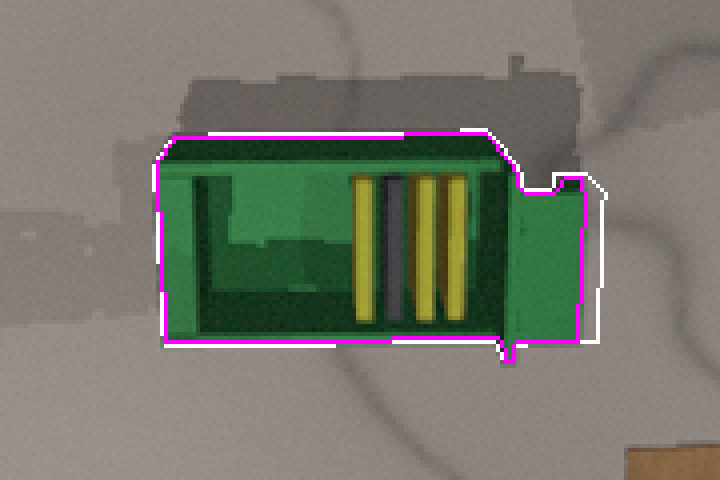

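```bash
sed -i 's/box(42,65,-19,19,64,69),box(57,65,-19,19,42,69)/box(42,58,-19,19,64,69),box(56,65,-19,19,42,60)/' h.py; python3 - <<'E'
from pp import *
r,f=lookc('bin_green',(.5245,-.0269),3.4,move=False)
if grasp(r):
    hover(-.1684); env.pause(.3); C,im=snap('wrist','gh'); np.savez('gh.npz',K=C[0],W=C[1],im=im)
    print(env.observe()['tool_pos'],env.observe()['clock'])
E
```

```text
bin_green [ 0.5242 -0.027   3.3114] 0.055
down stop False [ 0.48527908 -0.02950269  0.01814055]
width 0.009028005749209655
held width 0.009296947949037503 [ 0.    0.16 -2.34]
[0.62714387 0.08679075 0.2603052 ] 20.4333
```

View pics/gh.png

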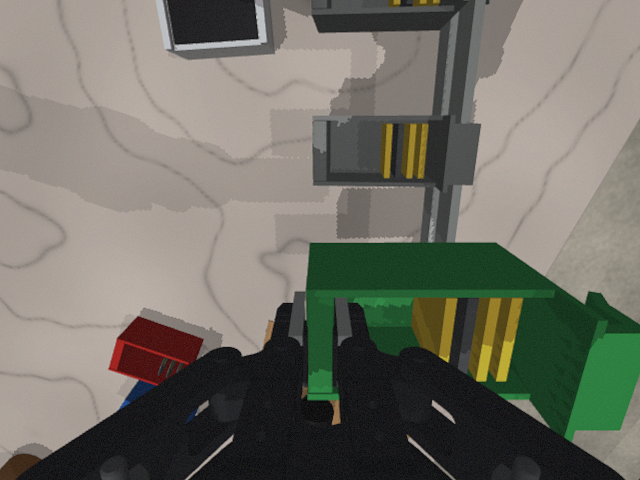

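```bash
cat >> pp.py <<'E'
def overlay(fn,s,pitch=0,tp=None,zoff=0):
    """in-hand picture: overlay expected bin + rail"""
    env.pause(.2); tp=env.observe()['tool_pos']; C,im=snap('wrist')
    o=im[:,:,::-1].copy(); p=tp+.040*ux; R,t=TF(p[0],p[1],tp[2]-TZ+zoff,RY,pitch)
    for part in BIN[:1]+[box(45,58,-19,19,64,69)]:
        u=proj(C,part@R.T+t)
        for i in range(8):
            for j in range(i):
                if bin(i^j).count('1')==1: cv2.line(o,tuple(np.round(u[i]).astype(int).tolist()),tuple(np.round(u[j]).astype(int).tolist()),(255,255,255),1)
    for x in(-.003,.003):
        e=[mid+x*ux+y*uy+[0,0,.17] for y in(-.2+.1,.0)]
        u=np.round(proj(C,e)).astype(int); cv2.line(o,tuple(u[0].tolist()),tuple(u[1].tolist()),(0,255,255),1)
    cv2.imwrite(f'pics/{fn}.png',o); return C,im
E
python3 - <<'E'
from pp import *
overlay('go',-.1684)
E
```

```text
(no output)
```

View pics/go.png

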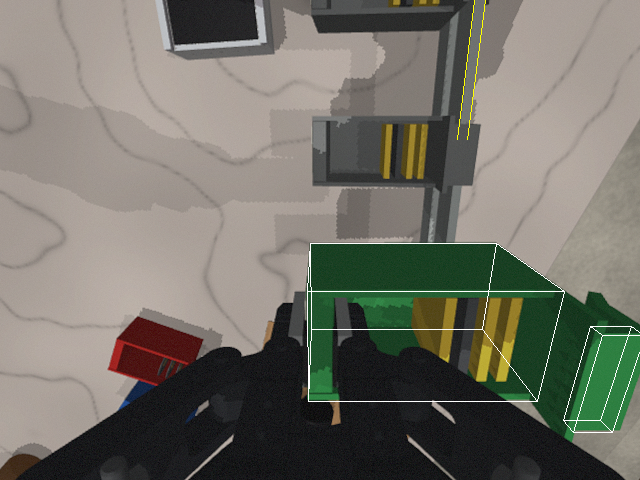

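```bash
python3 - <<'E'
import cv2
a=cv2.imread('pics/go.png')[0:250,400:540]; cv2.imwrite('pics/goz.png',cv2.resize(a,None,fx=2.4*1.7,fy=2.4,interpolation=cv2.INTER_CUBIC))
E
```

```text
(no output)
```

View pics/goz.png

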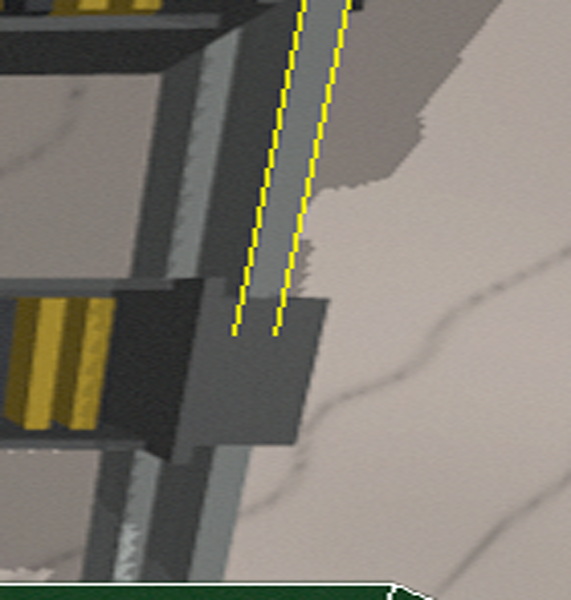

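```bash
cat >> pp.py <<'E'
def hang(s,dx=-.0905):
    p=mid+dx*ux+s*uy
    h=env.move_l(p+[0,0,.155],rate=.12,stop_force=8)
    if h: print('early stop',env.observe()['tool_pos']); return False
    h=env.move_l(p+[0,0,.1195],rate=.04,stop_force=8); o=env.observe(); print('contact',h,o['tool_pos'].round(4),o['wrist_force'].round(1))
    return o['tool_pos'][2]
def release(s,dx=-.0905):
    env.command_gripper(.042,60); env.pause(.3)
    p=mid+dx*ux+s*uy; h=env.move_l(p+[0,0,.26],rate=.12); print(env.observe()['wrist_force'].round(1),env.observe()['clock'])
E
python3 - <<'E'
from pp import *
z=hang(-.1684); env.pause(.1); snap('wrist','gd'); snap('scene','gds')
E
```

```text
contact True [0.6272 0.0873 0.1231] [-4.1 -1.   7.4]
```

View pics/gd.png

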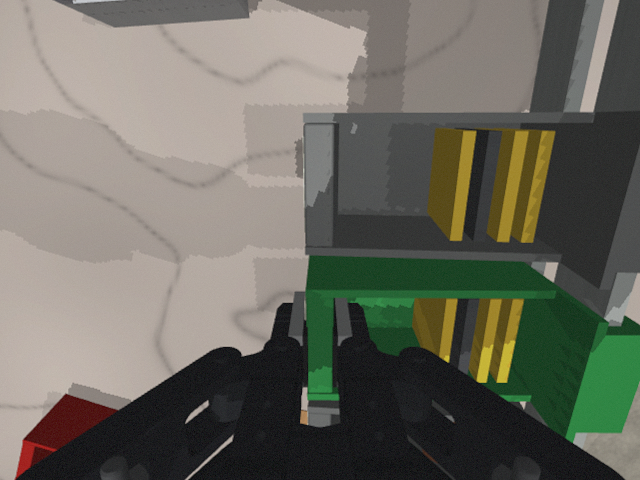

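View pics/gds.png

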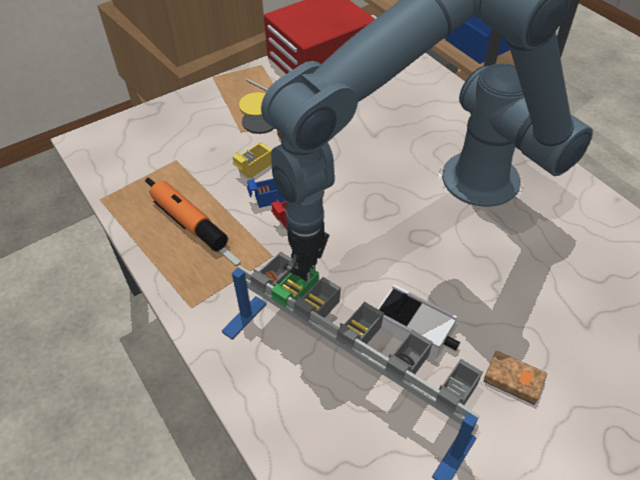

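```bash
python3 - <<'E'
from pp import *
release(-.1684); env.pause(.2); snap('wrist','gr')
r=lookc('bin_red',(.4945,-.1698),-3.6,fn='r1'); print(env.observe()['clock'])
E
```

```text
[-0.  -1.6  0.4] 24.6917
bin_red [ 0.4974 -0.1711 -3.8424] 0.04
26.3083
```

View pics/gr.png

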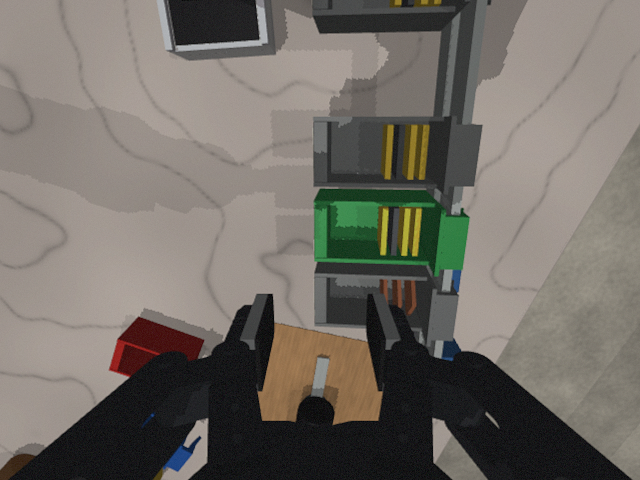

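View pics/r1.png

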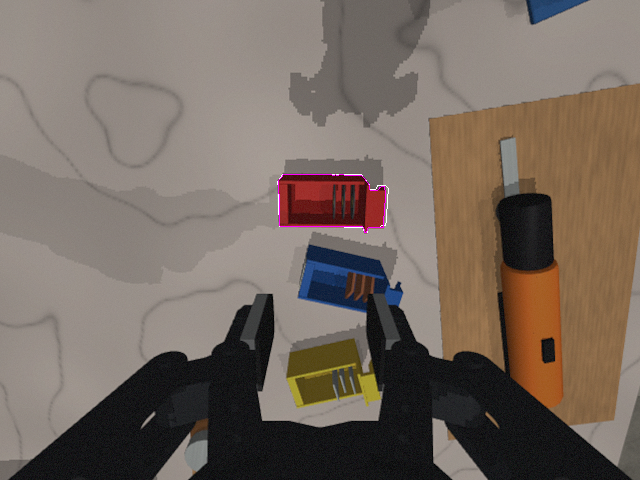

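```bash
python3 - <<'E'
from pp import *
s=-.0562
r,f=lookc('bin_red',(.4974,-.1711),-3.8,move=False)
if grasp(r):
    hover(s); overlay('ro',s)
    print(env.observe()['clock'])
E
```

```text
bin_red [ 0.4974 -0.171  -4.0551] 0.038
down stop False [ 0.45849644 -0.16867885  0.01815162]
width 0.00924003608618801
held width 0.00931391539524414 [-0.15  0.06 -1.38]
32.725
```

View pics/ro.png

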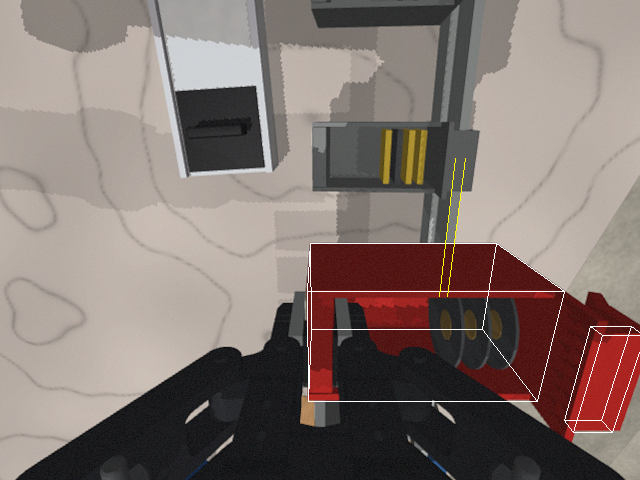

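```bash
python3 - <<'E'
from pp import *
s=-.0562
z=hang(s)
if z and z<.126:
    release(s); env.pause(.1); snap('wrist','rr')
    r=lookc('bin_blue',(.5129,-.266),-16,fn='b1'); print(env.observe()['clock'])
else: snap('wrist','rr')
E
```

```text
contact True [0.5906 0.1933 0.1231] [-3.5 -1.5  7.1]
[-0.1  0.3  0.1] 36.525
bin_blue [  0.5132  -0.2667 -17.1616] 0.05
38.625
```

View pics/rr.png

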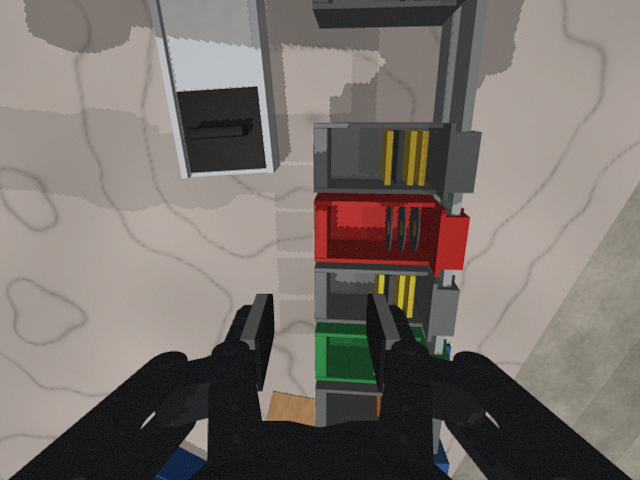

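View pics/b1.png

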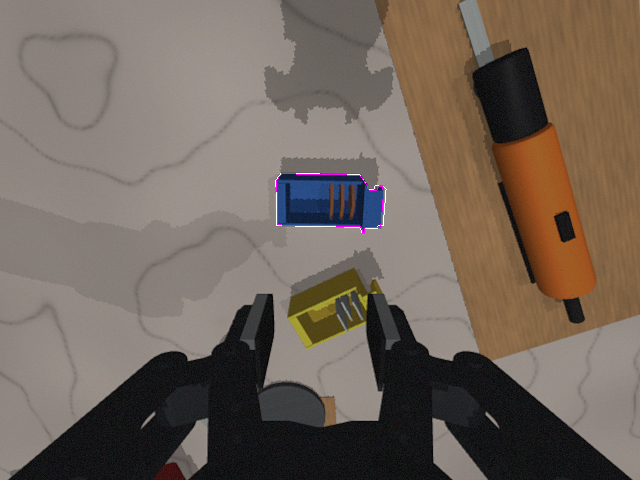

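```bash
python3 - <<'E'
from pp import *
s=.0559
r,f=lookc('bin_blue',(.5132,-.2667),-17.1,move=False)
if grasp(r):
    hover(s); overlay('bo',s)
    print(env.observe()['clock'])
E
```

```text
bin_blue [  0.5137  -0.2666 -17.4301] 0.051
down stop False [ 0.47646372 -0.25517935  0.01822312]
width 0.009192411743293055
held width 0.008952776973665592 [ 0.1   0.88 -2.04]
45.9167
```

View pics/bo.png

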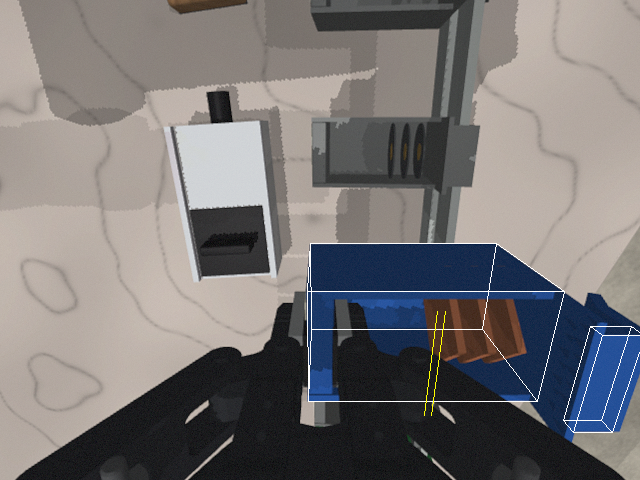

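```bash
python3 - <<'E'
from pp import *
s=.0559
z=hang(s)
if z and z<.126:
    release(s); env.pause(.1); snap('wrist','br')
    Ct,im=snap('top','t3'); p=proj(Ct,[.4874,-.398,.03])[0]; m=cmask(im,'bin_yellow',p); ys,xs=np.nonzero(m); print(p,xs.mean(),ys.mean())
    g=back(Ct,(xs.mean(),ys.mean()),.03); q,f=fit([(Ct,m)],BIN,[g[0],g[1],10]); print(q,f)
    r=lookc('bin_yellow',q[:2],q[2],fn='y1'); print(env.observe()['clock'])
else: snap('wrist','br')
E
```

```text
contact True [0.5541 0.2992 0.1232] [-3.4 -1.5  7.8]
[ 0.2 -0.3 -0.5] 49.7167
[428.19859014 256.29603278] 428.2871972318339 253.21626297577853
[ 0.48932482 -0.3995987  11.2430556 ] 0.10364339507429268
bin_yellow [ 0.4895 -0.3989 11.0661] 0.033
52.6583
```

View pics/br.png

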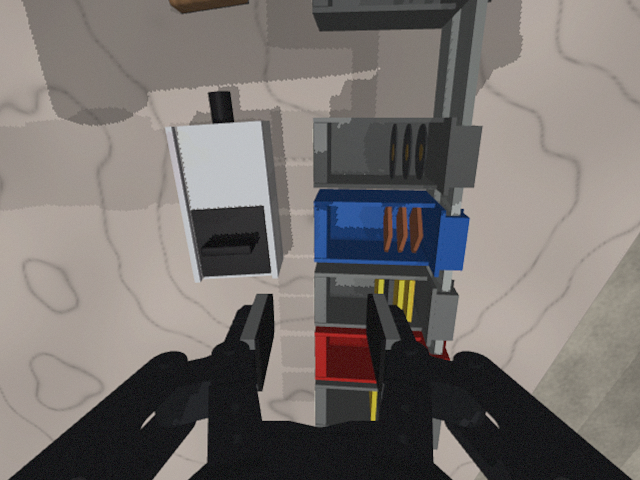

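View pics/y1.png

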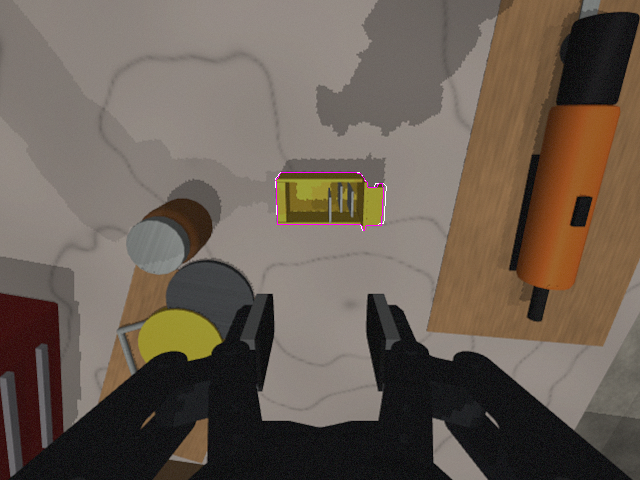

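```bash
python3 - <<'E'
from pp import *
C,im=snap('wrist'); print(back(C,(158,247),.085)) # lid centre
s=.1682
r,f=lookc('bin_yellow',(.4895,-.3989),11.1,move=False)
if grasp(r):
    hover(s); overlay('yo',s)
    print(env.observe()['clock'])
E
```

```text
[ 0.34387648 -0.46475153  0.085     ]
bin_yellow [ 0.4897 -0.3989 11.0844] 0.033
down stop False [ 0.45123774 -0.40731725  0.01831433]
width 0.008923963994617711
held width 0.009105270159500916 [ 0.79 -0.08 -2.04]
61.275
```

View pics/yo.png

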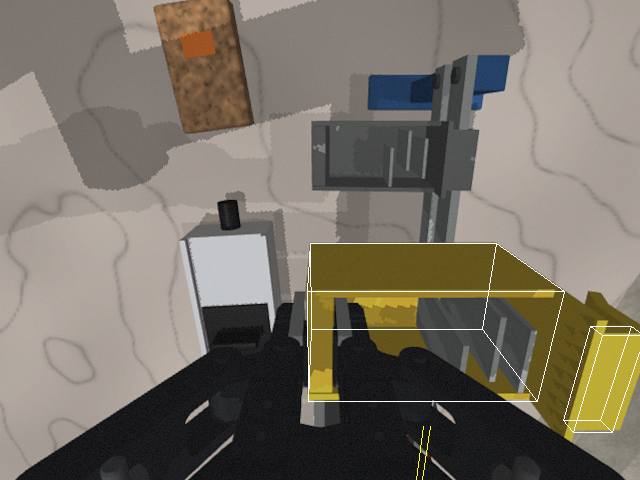

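```bash
python3 - <<'E'
from pp import *
s=.1682
z=hang(s)
if z and z<.126:
    release(s); env.pause(.1); snap('wrist','yr')
    env.move_ptp([.44,.255,.28],[180,0,18]); env.pause(.2)
    C,im=snap('wrist','sb'); np.savez('sb.npz',K=C[0],W=C[1],im=im)
    for n in ('cover_grip','switchbox'): print(n,[(round(d['p'],2),d['pixel']) for d in env.tip_of(n,'wrist')],[(round(d['p'],2),d['box']) for d in env.search_frame(n,'wrist')])
    print(env.observe()['clock'])
else: snap('wrist','yr')
E
```

```text
contact True [0.5175 0.4053 0.1232] [-3.1 -1.1  8. ]
[0.3 0.7 0.3] 65.0833
cover_grip [(0.77, [353.7, 174.0])] [(0.81, [317.2, 137.5, 392.8, 207.9])]
switchbox [(0.95, [318.1, 164.5])] [(0.62, [219.1, 123.3, 397.3, 224.4])]
69.7
```

View pics/yr.png

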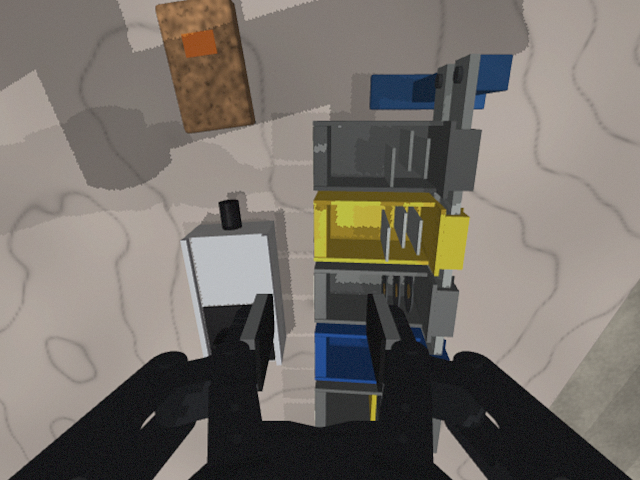

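View pics/sb.png

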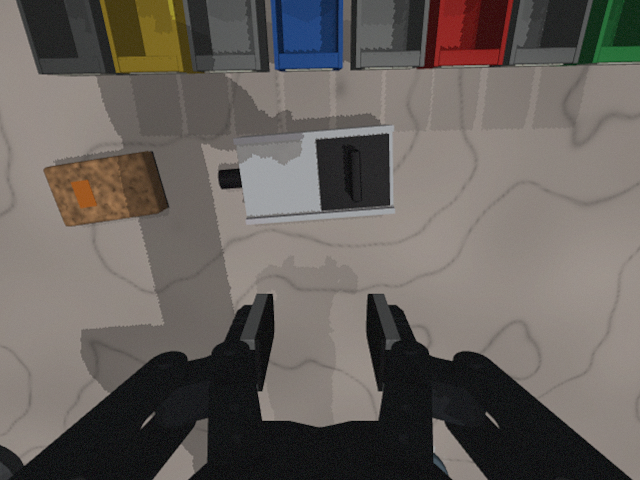

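```bash
python3 - <<'E'
from h import *
d=np.load('sb.npz'); im=d['im'][110:235,210:410,::-1]
o=cv2.resize(im,None,fx=4,fy=4,interpolation=cv2.INTER_CUBIC)
for x in range(0,800,40): cv2.line(o,(x,0),(x,5),(0,0,255),1)
for y in range(0,500,40): cv2.line(o,(0,y),(5,y),(0,0,255),1)
cv2.imwrite('pics/sbz.png',o)
E
```

```text
(no output)
```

View pics/sbz.png

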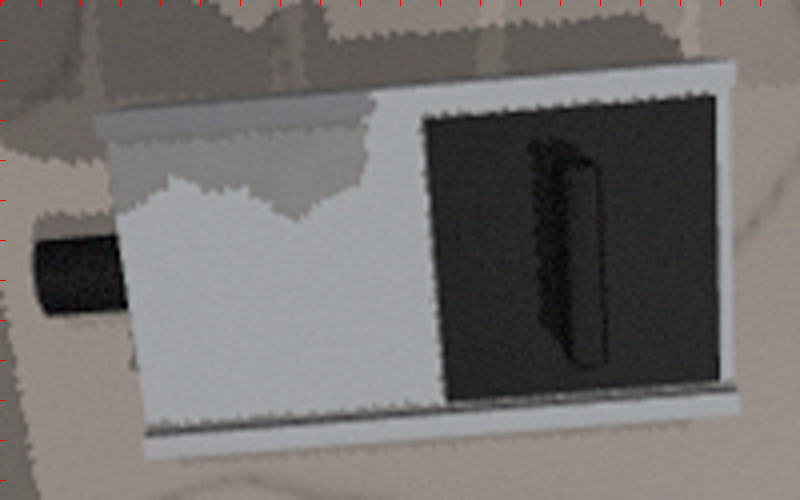

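```bash
python3 - <<'E'
from h import *
d=np.load('sb.npz'); C=(d['K'],d['W'])
q=[back(C,(210+a/4,110+b/4),.058) for a,b in((147,459),(740,412),(95,115),(735,62))]
for p in q: print(p.round(4))
v=[q[0]-q[1],q[2]-q[3]]; 
for a in v: print(np.linalg.norm(a), np.degrees(np.arctan2(-a[0],a[1])))
print('centre',np.mean(q,0), np.linalg.norm(q[0]-q[2]),np.linalg.norm(q[1]-q[3]))
for e in((586,262),(568,156),(575,368),(594,160),(606,362)): print(back(C,(210+e[0]/4,110+e[1]/4),.078).round(4))
# plate edges z .053?
for e in((425,120),(445,400)): print(back(C,(210+e[0]/4,110+e[1]/4),.0535).round(4))
E
```

```text
[0.3914 0.3205 0.058 ]
[0.4529 0.173  0.058 ]
[0.4743 0.3548 0.058 ]
[0.5354 0.2075 0.058 ]
0.15978068789103267 22.653984509627637
0.15947252864915373 22.504706532093078
centre [0.46348592 0.26393499 0.058     ] 0.08978840669656406 0.08937246490019883
[0.48   0.2287 0.078 ]
[0.5023 0.2413 0.078 ]
[0.4543 0.2223 0.078 ]
[0.5034 0.2351 0.078 ]
[0.4581 0.2154 0.078 ]
[0.4984 0.276  0.0535]
[0.4307 0.2486 0.0535]
```

```bash
cat > sb.py <<'E'
from h import *
BY=22.6; bx=np.array([np.cos(np.radians(BY)),np.sin(np.radians(BY)),0]); by=np.array([-bx[1],bx[0],0]); bc=np.array([.4635,.2639,0])
O=[180,0,BY-180]
def at(y,z,x=0): return bc+x*bx+y*by+[0,0,z]
E
python3 - <<'E'
from sb import *
env.command_gripper(.05,30)
env.move_ptp(at(-.0395,.16),O)
h=env.move_l(at(-.0395,.059),rate=.1,stop_force=10); print(h,env.observe()['tool_pos'])
if not h:
    env.command_gripper(0,30); print(env.observe()['grip_width'],env.observe()['wrist_force'].round(1))
    h=env.move_l(at(.0365,.059),rate=.06,stop_force=20); o=env.observe(); print(h,((o['tool_pos']-bc)@by).round(4),o['wrist_force'].round(1))
    env.command_gripper(.05,30); 
    env.move_l(at(.0365,.16),rate=.15); 
    C,im=snap('top','sbt');C,im=snap('scene','sbs')
    env.move_l(at(-.04,.16),rate=.15); env.command_gripper(0,30); env.pause(.1)
    env.move_l(at(-.03,.23,-.09)); env.pause(.2)
    C,im=snap('wrist','sbo'); np.savez('sbo.npz',K=C[0],W=C[1],im=im)
print(env.observe()['clock'])
E
```

```text
False [0.47930572 0.22763482 0.05967853]
0.009409552635119195 [-2.   4.6  2. ]
False 0.0364 [-0.2 -0.8  5.1]
79.3417
```

```bash
python3 -c "
import cv2
a=cv2.imread('pics/sbs.png')[230:430,220:500]; cv2.imwrite('pics/sbsz.png',cv2.resize(a,None,fx=2.8,fy=2.8))"
```

```text
(no output)
```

View pics/sbo.png

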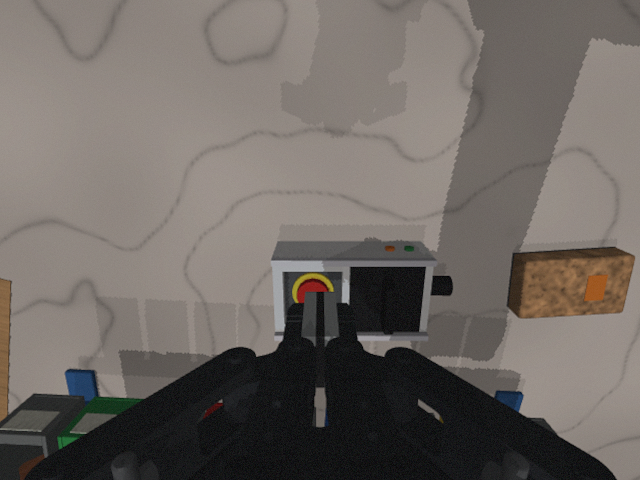

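View pics/sbsz.png

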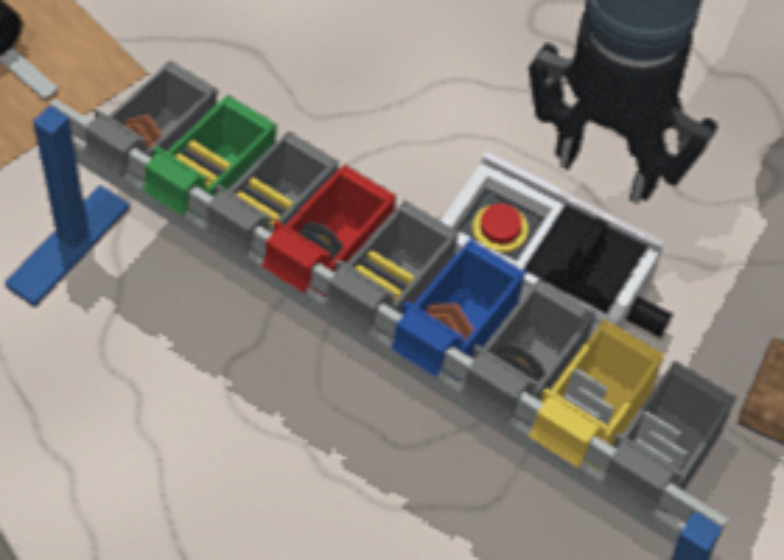

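```bash
python3 - <<'E'
from sb import *
d=np.load('sbo.npz'); b=back((d['K'],d['W']),(313,294),.046)-bc; print(b@bx,b@by)
env.move_l(at(-.04,.12),O,rate=.2)
h=env.move_l(at(-.04,.056),rate=.1,stop_force=8); print('pre',h)
z0=env.observe()['wrist_force'].copy()
h=env.move_l(at(-.04,.036),rate=.02,stop_force=15); o=env.observe(); print(h,o['tool_pos'].round(4),o['wrist_force'].round(1),z0.round(1))
env.pause(.3); o=env.observe(); print(o['tool_pos'].round(4),o['wrist_force'].round(1)); snap('scene','press')
E
```

```text
-0.0016199306786336331 -0.03877708056162296
pre False
True [0.479 0.227 0.04 ] [-0.8 -1.   6.6] [0.5 0.3 0.4]
[0.479 0.227 0.04 ] [-1.3 -1.   8.3]
```

```bash
python3 - <<'E'
from sb import *
h=env.move_l(at(-.04,.0385),rate=.02,stop_force=15); env.pause(.2); o=env.observe(); print(h,o['tool_pos'].round(4),o['wrist_force'].round(1))
env.move_l(at(-.04,.16),rate=.12)
env.command_gripper(.05,30)
env.move_l(at(.036,.16),rate=.15)
h=env.move_l(at(.036,.059),rate=.1,stop_force=10); print(h)
if not h:
    env.command_gripper(0,30); print(env.observe()['grip_width'])
    h=env.move_l(at(-.0405,.059),rate=.06,stop_force=25); o=env.observe(); print(h,((o['tool_pos']-bc)@by).round(4),o['wrist_force'].round(1))
    env.command_gripper(.05,30)
    env.move_l(at(-.0405,.20),rate=.15)
    env.move_ptp([.40,.1,.30],[180,0,0]); env.pause(.5)
    snap('top','endt'); C,im=snap('scene','ends'); cv2.imwrite('pics/endz.png',cv2.resize(im[230:430,220:500,::-1],None,fx=2.8,fy=2.8))
    env.move_ptp([.45,.255,.28],[180,0,18]); env.pause(.2); C,im=snap('wrist','endw'); np.savez('endw.npz',K=C[0],W=C[1],im=im)
print(env.observe()['clock'])
E
```

```text
False [0.479  0.227  0.0399] [-4.4 -1.7 14.2]
False
0.009073838116956407
False -0.0379 [-4.1  7.4  6.7]
93.5917
```

View pics/endz.png

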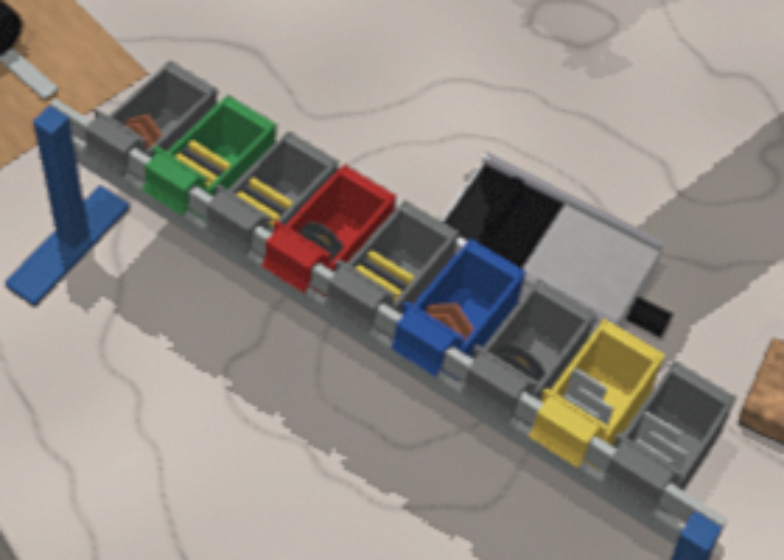

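View pics/endw.png

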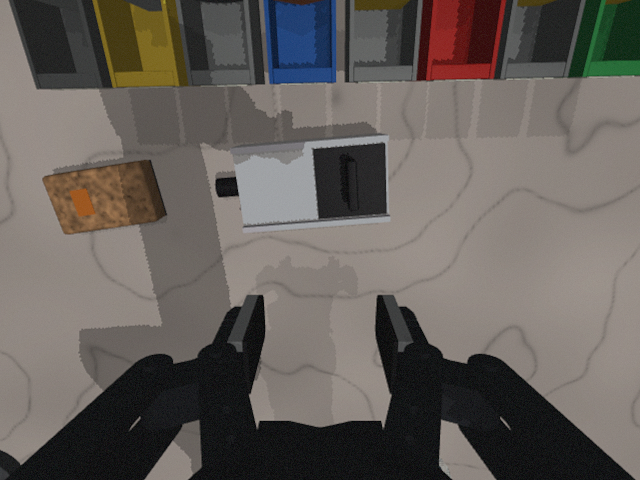

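```bash
python3 - <<'E'
from sb import *
for n in('sb','endw'):
    d=np.load(n+'.npz'); C=(d['K'],d['W']); g=cv2.cvtColor(d['im'],cv2.COLOR_RGB2GRAY)
    # sample along box y at plate top, x=-0.02
    ys=np.arange(-.09,.03,.0005)
    u=proj(C,[at(y,.0545,-.02) for y in ys]).astype(np.float32)
    v=cv2.remap(g,u[:,0].reshape(1,-1),u[:,1].reshape(1,-1),1)[0]
    i=np.nonzero(v<90)[0]; print(n,ys[i[0]],ys[i[-1]])
E
```

```text
sb -0.07449999999999998 -0.001499999999999918
endw -0.07549999999999998 -0.002499999999999919
```

The cover's edges are within about 1 mm of where they were when it was shut at the start, and the gripper is clear of everything, so I'm handing in.

```bash
python3 - <<'E'
from h import *
env.finish_job(); print(env.observe()['clock'])
E
```

```text
the job is handed in; nothing more can be done
the job is handed in; nothing more can be done
```

I hung all four coloured bins that were on the bench, worked the switch box, and handed the job in about 94 s into the 210 s limit. The hand-in gave no verdict.

- **Bins:** Each bin was pinched by its front lip and lowered into its own gap. From right to left they are green, red, blue and yellow. Each hook reached the rail at the height I expected (TCP z 0.1231–0.1232 m, 0.1233 expected). The last pictures show all four between the five grey bins. I saw no shift in the grey bins by eye, but I did not measure their positions again.
- **Switch box:** I slid the cover open by about 76 mm and pressed the button until it stopped 6 mm down, at about 14 N. I then slid the cover back against its stop. The last wrist picture puts the cover's edges within about 1 mm of the starting shut position.
- **Bystanders:** The robot never touched the multi-tool, jar or sanding block.
- **Checks that failed or disagreed:**
  - The trained network missed the green bin in the wrist picture, so I found all the bins there by colour and a model fit.
  - On closing, the tool stopped about 2.6 mm short of its commanded point. I take this as the cover reaching its stop, which the picture supports.

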